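# Close and clip the specimen transport box

### The job

Shut the lid of the aluminium specimen box over its staple, then take the steel snap hook from the bench and push its sprung gate against one leg of the staple until the leg is inside and the gate snaps shut behind it. Prove that it holds with a steady tug of about 15 newtons held for about a second, the leg hard in the bottom of the crook, and never load hook and staple beyond 20 newtons. Let go with the hook lying flat on the shut lid, the leg still caught inside, and leave everything else on the bench where it is.

Things in the scene. Friction and masses are not known exactly. Their poses are not given: they have to be found in the camera images.
- box: Aluminium specimen transport box fixed on the bench, body 220 (x) by 280 (y) by 110 mm high, tube rack inside. Origin: centre of its underside; x points from the front (near the robot) to the hinged back, y to the left, z up. The lid's hinge line runs along y at x = +110 mm, z = 110 mm. With the lid shut, its flat top is at z = 115 mm
- lid (a joint): Angle of the box's flat white lid: 0 shut, grows as its front edge rises, to 1.4 rad. A stiff hinge holds it where it is left; 1 to 5 N pressed on top near the front edge brings it down. Plate 5 mm thick, 232 mm from hinge line to front lip, 280 mm wide, with a slot (20 by 68 mm, centred 185 mm from the hinge) for the staple
- lid_edge (a point): Middle of the lid's front lip, on the upper face of the plate; moves with the lid
- staple: Upright U of 8 mm dark steel rod fixed on the box's front rim, 75 mm in front of the box's centre. Its two vertical legs stand 44 mm apart (centre to centre, along y). Origin: midway between the legs at z = 110 mm, axes as the box's; the bridge's top is 42 mm above the origin, 37 mm above the shut lid
- leg_left (a point): The staple's left (+y) leg: the point on its axis 120 mm above the bench, 5 mm above the shut lid's top
- leg_right (a point): The same point on the staple's right (-y) leg. The hook can be worked anywhere along the straight part of a leg, up to 25 mm above the shut lid; held clear of the lid it does not drag, while dragging takes up part of a pull
- clip: Steel snap hook of 10 mm wire, 123 mm long, 42 mm wide, 10 mm thick, 0.14 to 0.24 kg, lying flat. Origin: underside of its shank, a plain block 32 mm (x) by 16 mm (y) by 10 mm high, the place to grip. x points along the hook to the crook, y to the gate side, z up. Eye behind the shank to x = -44; spine at y = -16 mm; crook a half circle of radius 16 mm about (58, 0) mm (wire centrelines)
- clip_nose (a point): Centre of the round nose (10 mm thick) in which the hook's crook ends, at (58, 16, 5) mm of the hook. A leg pushed in past the gate (its axis at y under 7 mm of the hook; it meets the spine at y = -7 mm) can slide under the nose to the bottom of the crook, axis at about (65, 0) mm; by then the gate has sprung shut behind it
- gate_end (a point): On the closed gate's line near its free end, at (46, 16, 5) mm of the hook (fixed to the hook, does not swing): where a leg should bear on the gate from outside (+y). Within 3 mm of this x the leg opens the gate far enough; 5 mm nearer the crook it strikes the nose, 6 mm farther back the gate cannot open enough
- gate (a joint): Angle of the hook's sprung gate, an 8 mm bar from its pivot at (22, 16) to its free end at (48, 16) mm of the hook: 0 shut, grows as it swings inwards, stop at 0.85 rad; about 3 N at its free end starts it, 6 to 10 N opens it fully. Leg and gripper give way by some tenths of a millimetre per newton, more on some arms, so a set pull is reached by feel
- seal_ring: Plain steel ring, 44 mm across, lying flat; origin centre of underside. Leave alone
- wash_bottle: White bottle, 66 mm across, 170 mm tall; origin centre of underside. Leave alone
- glove_box: Cardboard glove box 120 by 220 by 75 mm; origin centre of underside. Leave alone
- marker: Black marker pen, 14 mm thick, 130 mm long along its x; origin at its underside, mid-length. Leave alone
- forceps: Steel forceps 135 mm long along their x; origin at the underside, mid-length. Leave alone
- petri: Clear lidded dish, 94 mm across, 28 mm high; origin centre of underside. Leave alone
- tip_box: Grey pipette tip box 90 by 120 by 63 mm; origin centre of underside. Leave alone
- tube_rack: Blue tube rack 70 by 200 by 50 mm holding capped tubes; origin centre of underside. Leave alone

How it is judged:
On the way, in this order (a step that is already met when the one before it is completed fails the run):
1. the lid is shut (value of joint lid below 0.03 rad), for 0.2 s.
2. a leg of the staple is inside the snap hook, the gate has sprung shut behind it, and a tug of over 10 N holds the leg in the crook (value of joint lid below 0.03 rad and value of joint gate below 0.08 rad and ((x of leg_left in the frame of clip between 0.02 and 0.07 m and y of leg_left in the frame of clip between -0.012 and 0.01 m and z of leg_left in the frame of clip between -0.025 and 0.025 m) or (x of leg_right in the frame of clip between 0.02 and 0.07 m and y of leg_right in the frame of clip between -0.012 and 0.01 m and z of leg_right in the frame of clip between -0.025 and 0.025 m)) and contact force between clip and staple above 10 N and (((x of leg_left in the frame of clip between 0.02 and 0.07 m and y of leg_left in the frame of clip between -0.012 and 0.01 m and z of leg_left in the frame of clip between -0.025 and 0.025 m) and x of leg_left in the frame of clip above 0.057 m) or ((x of leg_right in the frame of clip between 0.02 and 0.07 m and y of leg_right in the frame of clip between -0.012 and 0.01 m and z of leg_right in the frame of clip between -0.025 and 0.025 m) and x of leg_right in the frame of clip above 0.057 m))), for 0.5 s.
At the end, for the whole second after the job is handed in: Lid shut (within 0.03 rad), snap hook lying flat (within 0.2 rad) and still on it, gate shut (under 0.08 rad), one leg of the staple inside the hook between gate, spine and crook, at x = 20 to 70 mm of the hook; robot clear (value of joint lid below 0.03 rad and value of joint gate below 0.08 rad and ((x of leg_left in the frame of clip between 0.02 and 0.07 m and y of leg_left in the frame of clip between -0.012 and 0.01 m and z of leg_left in the frame of clip between -0.025 and 0.025 m) or (x of leg_right in the frame of clip between 0.02 and 0.07 m and y of leg_right in the frame of clip between -0.012 and 0.01 m and z of leg_right in the frame of clip between -0.025 and 0.025 m)) and (angle between clip's own z axis and vertical below 0.2 rad or angle between clip's own z axis and vertical above 2.94 rad) and height (world z) of clip below 0.132 m and linear speed of clip below 0.02 m/s); the robot touches nothing.
It fails at once if the snap hook is forced against the staple (over 20 N) (contact force between clip and staple above 20 N).
It fails at once if something else on the bench is displaced by more than 20 mm (distance of any of seal_ring, wash_bottle, glove_box, marker, forceps, petri, tip_box, tube_rack from where it was at the start of the episode above 0.02 m).
It also fails if it takes over 70 s, if anything falls off the work surface, if the arm or the gripper's body presses on something with over 40 N, if the wrist force passes 120 N, or if a joint passes its speed limit or range.

### The arm

A 6-joint arm with a two-finger parallel gripper is mounted at the origin on the work surface. World frame = base frame: x ahead of the robot, y to its left, z up, the work surface at z = 0. Lengths are in m, angles in rad, forces in N, time in s.
With the tool pointing down it reaches from about 0.325 to 0.9 m from the base axis. Payload 6.1 kg.
Tool frame: the origin (TCP) lies midway between the tips of the shut fingers; the grasp point (between the pads) lies 19 mm behind it; z points along the fingers, y is the line along which they close (so a half turn about z gives the same grasp; the last joint's range is limited). The gripper opens to 87 mm and grips with 3 to 60 N. Pads are 19 mm wide; open, the fingers measure 117 mm over their backs; the gripper's body (75 mm by 190 mm) begins 51 mm behind the grasp point.
Start: joints at [1.01, 0.22, 1.526, -0, 1.395, -0.126], TCP at [0.263, 0.567, 0.223] pointing down, gripper open.
Joint ranges: [-2.98, 2.98], [-0.91, 2.08], [0.09, 2.57], [-1.24, 4.39], [0.2, 2.65], [-2.68, 2.68]. Speed limits (rad/s): [2.57, 2.57, 3.01, 3.14, 3.14, 3.14].

### API

Orientations are given as a unit quaternion [x, y, z, w].
In Python, from station import manip, solve_ik, get_image, camera_model gives the robot as it stands. The module is installed in compiled form; this text tells all that it offers. Calls block until the motion is done:
- manip.move_to(position, orientation): joint-space move of the TCP to a pose.
- manip.move_linear(position, v=0.15, rot=None, stop_force=None): straight line of the TCP; rot=None keeps the orientation; v is the mean speed in m/s. With stop_force (N) it stops when the force on the tool has changed by that much, and returns True; else False.
- manip.set_joints(angles): joint-space move.
- manip.command_gripper(opening, f_grip=None): finger opening in m; f_grip is the grip in N (None keeps the last); returns when the fingers have stopped.
- manip.dwell(seconds).
- solve_ik(position, orientation): joint angles nearest the present ones, or None.
- manip.state(): the state.
- get_image(name): name is "scene" or "top" or "wrist"; returns the picture (400x640x3 uint8, blue, green, red); there is no depth.
- camera_model(name): a dict with "fx", "fy", "cx", "cy" (pixels), "view" (4x4, takes a point from world to camera coordinates). Camera axes: x right, y up, looking along -z (the intrinsics and any distortion apply to the point x, -y, -z); pixel columns grow to the right and rows downward; lengths in m; the calibration is good to about 2 mm. A picture is of the moment at which its call begins: read the wrist's pose just before it. camera_model takes no time and is no camera call; for the wrist camera it gives the pose at the moment of the call.
A pose or a line that the arm cannot do raises manip.PlanningError and nothing moves.
- manip.job_done(): hands the job in; it is judged then, once.
The state is a dict: "time_s": time; "joint_pos": joint angles; "qvel": joint speeds; "joint_torque": joint torques, N m; "tcp_pos": TCP position; "tcp_rot": TCP orientation; "force": force on the tool from outside, world axes, zero at the start; "moment": the same for the moment, N m; "finger_gap": finger opening in m; "gripper_force": force on a finger pad.
Only numpy, scipy, OpenCV 4.12 (cv2) and the standard library are available. Lean on these libraries where they do the work, as an engineer would, in place of code of your own. Each camera call takes 0.05 s, during which the arm holds its last target. There are 200 camera calls.

## Working session

There is one attempt and no reset: what is moved stays moved. The work goes in short steps, each a Python script; the robot and the scene stay as the last script left them, time stands still between calls to the robot, and variables do not carry over. Pictures are saved under pics/ and viewed, at most 10 in all, crops included, and the job is handed in when it is done.

```bash
mkdir -p pics
python3 - <<'E'
from station import manip,get_image,camera_model
import cv2,numpy as np
s=manip.state();print(s)
for n in("scene","top"):
    cv2.imwrite(f"pics/{n}0.png",get_image(n));m=camera_model(n);print(n,{k:(np.round(v,4).tolist()) for k,v in m.items()})
E
```

```text
{'time_s': 0.0, 'joint_pos': array([ 1.00988210e+00,  2.21238269e-01,  1.52762611e+00, -2.74851873e-05,
        1.39465626e+00, -1.26098773e-01]), 'qvel': array([ 0.00036314,  0.00087302, -0.00037909,  0.00016515,  0.00040565,
       -0.00139199]), 'joint_torque': array([-1.63758137e-03, -4.94593978e+01, -3.87384045e+01,  6.99508097e-02,
        5.71569835e-02, -1.61901917e-04]), 'tcp_pos': array([0.26295778, 0.56631127, 0.22142178]), 'tcp_rot': array([ 2.15696638e-01,  9.76459948e-01, -9.12230858e-04, -3.11926220e-04]), 'force': array([ 0.00147671,  0.16328817, -1.35163934]), 'moment': array([ 0.008206  , -0.00043109, -0.03617449]), 'gripper_force': 0.0, 'finger_gap': 0.08701184360083021}
scene {'fx': 379.4143, 'fy': 379.4143, 'cx': 323.5313, 'cy': 194.2294, 'view': [[-0.9953, 0.0971, 0.0021, 0.4807], [-0.0794, -0.826, 0.558, -0.0498], [0.0559, 0.5552, 0.8299, -1.1542], [0.0, 0.0, 0.0, 1.0]]}
top {'fx': 400.1196, 'fy': 400.1196, 'cx': 316.4701, 'cy': 198.0961, 'view': [[-0.0015, -1.0, 0.0019, -0.0783], [0.9728, -0.001, 0.2319, -0.5232], [-0.2318, 0.0022, 0.9727, -1.283], [0.0, 0.0, 0.0, 1.0]]}
```

View pics/scene0.png

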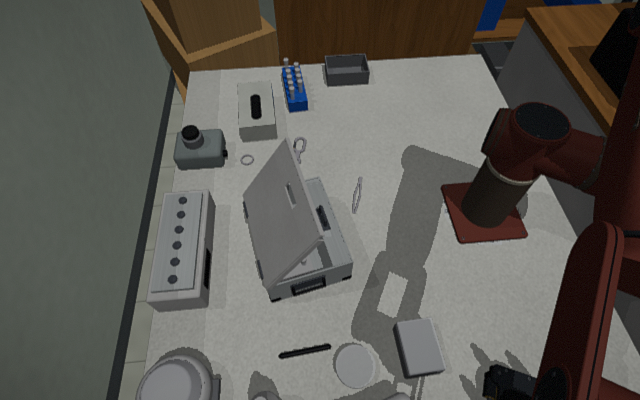

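View pics/top0.png

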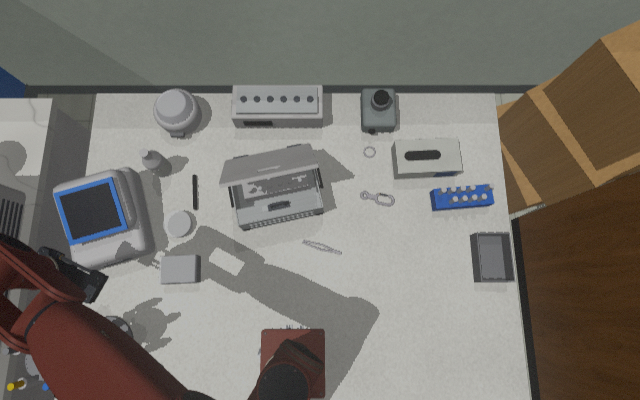

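The top view shows the box at about (277,195) with its lid open, the hook at (377,199), the ring at (369,152) and the forceps at (322,247). I'll zoom in on the box and hook.

Run:
```python
import cv2
a=cv2.imread("pics/top0.png")[140:240,220:410]
cv2.imwrite("pics/crop0.png",cv2.resize(a,None,fx=4.2,fy=4.2,interpolation=cv2.INTER_CUBIC))
```

```text
(no output)
```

View pics/crop0.png

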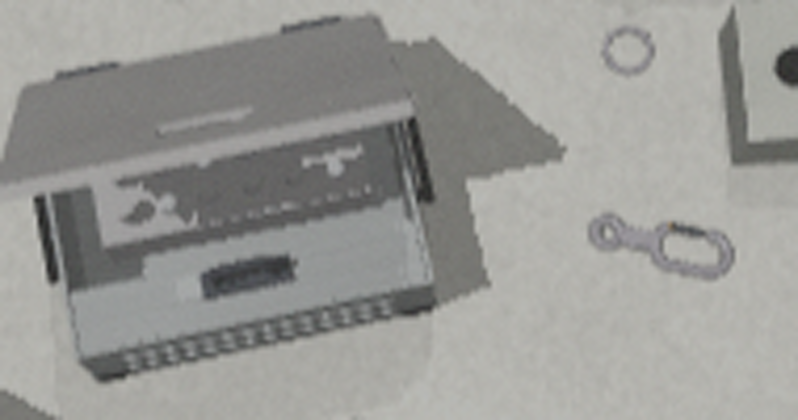

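The crop shows the hook's eye at (364,195) and crook end at (394,201) in full-image pixels, with the gate on the image-up (+x) side. The staple is at about (280,205), and the lid lip runs from (220,185) to (318,165).

```bash
cat > h.py <<'E'
from station import manip,get_image,camera_model,solve_ik
import cv2,numpy as np
from scipy.spatial.transform import Rotation as R
def ray(u,v,m):
    V=m["view"];Rm=V[:3,:3];c=-Rm.T@V[:3,3]
    d=Rm.T@np.array([(u-m["cx"])/m["fx"],-(v-m["cy"])/m["fy"],-1.]);return c,d
def hit(u,v,z,m):
    c,d=ray(u,v,m);return c+d*(z-c[2])/d[2]
def proj(p,m):
    q=m["view"]@np.r_[p,1];return np.array([m["cx"]-m["fx"]*q[0]/q[2],m["cy"]+m["fy"]*q[1]/q[2]])
def down(yaw):  # tool z down, tool x along yaw
    return (R.from_euler('z',yaw)*R.from_euler('x',np.pi)).as_quat()
E
python3 - <<'E'
from h import *
m=camera_model("top")
for n,u,v,z in[("fbL",243.8,230.5,0),("fbR",323.6,212.6,0),("ftL",239,224.5,.11),("ftR",322.9,207.9,.11),("staple",279.5,205.5,.15),("eye",364.5,195.2,.005),("crook",394,200.5,.005),("ring",369,152,0)]:
    print(n,np.round(hit(u,v,z,m),3))
# lid lip ends left/right rays at several heights
for u,v in((220,186),(318,165.5)):
    for z in(.25,.29,.32,.34): print(np.round(hit(u,v,z,m),3))
s=camera_model("scene")
for z in(.25,.29,.32,.34):print(z,np.round([hit(287,141,z,s),hit(272,287,z,s)],3).tolist())
print(R.from_quat(manip.state()["tcp_rot"]).as_matrix().round(2))
mw=camera_model("wrist");V=mw["view"];print((-V[:3,:3].T@V[:3,3]).round(3),V[:3,:3].round(2),mw["fx"])
E
```

```text
fbL [0.423 0.172 0.   ]
fbR [ 0.486 -0.104  0.   ]
ftL [0.425 0.168 0.11 ]
ftR [ 0.479 -0.099  0.11 ]
staple [0.478 0.037 0.15 ]
eye [ 0.547 -0.248  0.005]
crook [ 0.528 -0.351  0.005]
ring [ 0.709 -0.269  0.   ]
[0.514 0.201 0.25 ]
[0.504 0.191 0.29 ]
[0.496 0.183 0.32 ]
[0.49  0.179 0.34 ]
[ 0.576 -0.083  0.25 ]
[ 0.563 -0.083  0.29 ]
[ 0.554 -0.083  0.32 ]
[ 0.547 -0.083  0.34 ]
0.25 [[0.567, -0.112, 0.25], [0.614, 0.275, 0.25]]
0.29 [[0.566, -0.076, 0.29], [0.61, 0.29, 0.29]]
0.32 [[0.564, -0.049, 0.32], [0.607, 0.301, 0.32]]
0.34 [[0.564, -0.03, 0.34], [0.605, 0.309, 0.34]]
[[-0.91  0.42 -0.  ]
 [ 0.42  0.91 -0.  ]
 [ 0.   -0.   -1.  ]]
[0.202 0.595 0.384] [[ 0.42  0.91 -0.  ]
 [-0.88  0.41 -0.25]
 [-0.22  0.11  0.97]] 342.6312720047168
```

```bash
cat > lid.py <<'E'
from h import *
th=.215;ex=np.array([np.cos(th),np.sin(th),0]);ey=np.array([-np.sin(th),np.cos(th),0])
H=np.array([.667,.081,.11])+.06*ey
def P(a,r=.215,off=0):
    return H+ex*(-r*np.cos(a)+(.005+off)*np.sin(a)+.0095)+np.array([0,0,1])*(r*np.sin(a)+(.005+off)*np.cos(a))
q=down(th+np.pi)
manip.command_gripper(0.0)
p=P(.95,off=.035);top=p.copy();top[2]=.40
manip.move_to(top,q);manip.move_linear(p,v=.2)
print(manip.state()["time_s"])
for a in(.85,.7,.55,.4,.25,.1,.03):
    b=manip.move_linear(P(a),v=.12,stop_force=20);s=manip.state();print(a,b,s["force"].round(1),s["tcp_pos"].round(3))
    if b:break
b=manip.move_linear(P(-.04),v=.04,stop_force=8);s=manip.state();print(b,s["force"].round(1),s["tcp_pos"].round(3))
manip.dwell(.3)
p=s["tcp_pos"].copy();p[2]+=.13;manip.move_linear(p,v=.2)
st=np.array([.482,.04,.24]);c=st+ex*.03
manip.move_to(c,q);manip.dwell(.2)
m=camera_model("wrist");cv2.imwrite("pics/w1.png",get_image("wrist"));np.save("w1.npy",m["view"])
print({k:v for k,v in m.items() if k!="view"},manip.state()["time_s"])
E
python3 lid.py
```

```text
4.2833
0.85 False [ 0.6 -0.3  0.1] [0.529 0.112 0.276]
0.7 False [-0.1  0.4 -0.1] [0.507 0.107 0.253]
0.55 False [ 0.4 -0.   0.2] [0.487 0.103 0.227]
0.4 False [0.3 0.  0.2] [0.472 0.1   0.199]
0.25 False [-0.2 -0.3  0.6] [0.461 0.097 0.168]
0.1 False [ 0.1 -0.7  0.1] [0.455 0.096 0.137]
0.03 False [-0.2 -0.3 -0.9] [0.454 0.096 0.122]
True [-2.4 -0.6  9.5] [0.455 0.096 0.115]
{'fx': 342.6312720047168, 'fy': 342.6312720047168, 'cx': 324.2403835053671, 'cy': 197.34600364611993} 9.3167
```

View pics/w1.png

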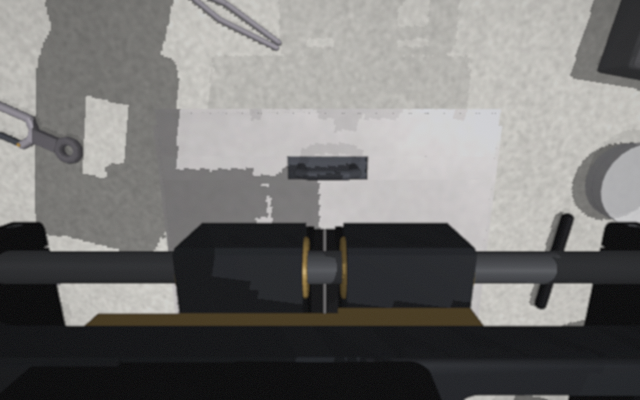

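The lid is shut: it met 9.5 N at z = 0.115. In this wrist view the slot with the staple is at (288–368, 156–180) and the hook is at the left edge. Next are closer views of the staple and the hook.

Run:
```python
from h import *
th=.215;ex=np.array([np.cos(th),np.sin(th),0])
manip.command_gripper(.08)
manip.move_linear(np.array([.482,.04,.185])+ex*.045,v=.15);manip.dwell(.2)
m=camera_model("wrist");a=get_image("wrist");cv2.imwrite("pics/w2.png",a);np.save("w2.npy",m["view"])
manip.move_linear(np.array([.482,.04,.25])+ex*.045,v=.25)
manip.move_to(np.array([.522,-.375,.15]),down(1.40));manip.dwell(.2)
m=camera_model("wrist");b=get_image("wrist");cv2.imwrite("pics/w3.png",b);np.save("w3.npy",m["view"])
s=manip.state();print(s["time_s"],s["joint_pos"].round(2))
cv2.imwrite("pics/c23.png",np.vstack([cv2.resize(a[60:260,220:420],(800,800))[:290*1][:0],cv2.resize(a[70:250,160:480],(532,300)),cv2.resize(b[40:220,160:480],(532,300))]))
```

```text
13.7917 [-0.74  0.32  1.55  0.    1.28 -0.57]Traceback (most recent call last):
  File "<stdin>", line 10, in <module>
    return _nx.concatenate(arrs, 0, dtype=dtype, casting=casting)
           ~~~~~~~~~~~~~~~^^^^^^^^^^^^^^^^^^^^^^^^^^^^^^^^^^^^^^^
ValueError: all the input array dimensions except for the concatenation axis must match exactly, but along dimension 1, the array at index 0 has size 800 and the array at index 1 has size 532
```

```bash
python3 -c "
import cv2;a=cv2.imread('pics/c23.png');print(a.shape)"
```

```text
[ WARN:0@0.011] global loadsave.cpp:275 findDecoder imread_('pics/c23.png'): can't open/read file: check file path/integrity
Traceback (most recent call last):
AttributeError: 'NoneType' object has no attribute 'shape'
```

Run:
```python
import cv2,numpy as np
a=cv2.imread("pics/w2.png");b=cv2.imread("pics/w3.png")
cv2.imwrite("pics/c23.png",np.hstack([cv2.resize(i,(400,250)) for i in (a,b)]))
cv2.imwrite("pics/c23.png",np.vstack([cv2.resize(i[:250],(768,300)) for i in (a,b)]))
```

```text
(no output)
```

View pics/c23.png

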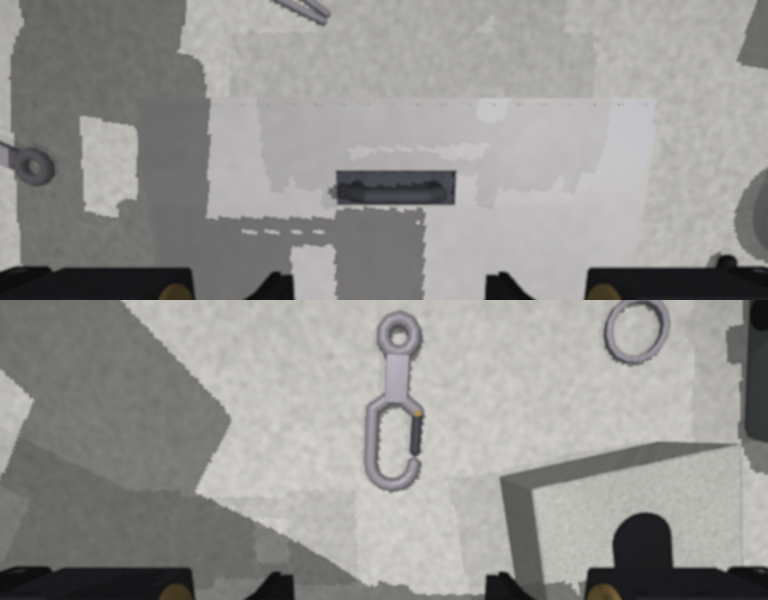

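The staple's slot spans about (280–380, 142–170) in w2, with the dark bridge inside it. In w3 the hook's eye is at (332,29) and its crook end at (327,158). The glove box corner is at (417,148).

Run:
```python
from h import *
from scipy.optimize import least_squares
a=cv2.imread("pics/w2.png");b=cv2.imread("pics/w3.png");m=camera_model("wrist")
# slot
g=cv2.cvtColor(a,cv2.COLOR_BGR2GRAY);k=((g<95)*255).astype(np.uint8);k[:120]=0;k[195:]=0;k[:,:260]=0;k[:,400:]=0
c=max(cv2.findContours(k,0,2)[0],key=cv2.contourArea)
M2=dict(m,view=np.load("w2.npy"))
sub=k[135:180];print("rows",[ (i+135,int(np.flatnonzero(r)[0]),int(np.flatnonzero(r)[-1])) for i,r in enumerate(sub) if r.any()])
rc=cv2.minAreaRect(c);print(rc)
W=np.array([hit(u,v,.115,M2) for u,v in cv2.boxPoints(rc)]);print("slot",W.round(4).tolist(),W.mean(0).round(4))
print("lid corners",[hit(u/1.2,v/1.2,.115,M2).round(3).tolist() for u,v in((139,98),(655,98))])
# hook
M3=dict(m,view=np.load("w3.npy"))
g=cv2.cvtColor(b,cv2.COLOR_BGR2GRAY);k=((g<168)*255).astype(np.uint8);k[:,:295]=0;k[:,360:]=0;k[168:]=0
k=cv2.morphologyEx(k,cv2.MORPH_OPEN,np.ones((2,2)))
cs,hi=cv2.findContours(k,cv2.RETR_CCOMP,cv2.CHAIN_APPROX_NONE)
i=max(range(len(cs)),key=lambda j:cv2.contourArea(cs[j]))
P=np.array([hit(u,v,.005,M3)[:2] for u,v in cs[i][:,0]])
def circ(Q):
    r=least_squares(lambda x:np.hypot(Q[:,0]-x[0],Q[:,1]-x[1])-x[2],[*Q.mean(0),.015]);return r.x
d=np.array([-.18,-.984]);t=P@d
ec=circ(P[t<t.min()+.014]);cc=circ(P[t>t.max()-.018])
print("n",len(P),"len",t.max()-t.min(),"eye",ec.round(4),"crook",cc.round(4))
u=cc[:2]-ec[:2];L=np.hypot(*u);u/=L;print("L",L,"yaw",np.arctan2(u[1],u[0]),"origin",(cc[:2]-.058*u).round(4))
print("glove",[hit(x/1.2,(y-300)/1.2,.075,M3).round(3).tolist() for x,y in((500,478),(657,443),(534,488))])
```

```text
rows [(143, 281, 379), (144, 281, 378), (145, 281, 378), (146, 281, 378), (147, 281, 378), (148, 281, 378), (149, 281, 378), (150, 281, 378), (151, 281, 378), (152, 281, 378), (153, 281, 378), (154, 280, 378), (155, 279, 378), (156, 279, 378), (157, 279, 378), (158, 279, 378), (159, 280, 378), (160, 279, 378), (161, 279, 378), (162, 279, 378), (163, 279, 378), (164, 280, 378), (165, 281, 378), (166, 281, 378), (167, 282, 378), (168, 282, 378), (169, 282, 377)]
((329.0, 156.0), (26.0, 100.0), 90.0)
slot [[0.4884, 0.0104, 0.115], [0.4739, 0.0766, 0.115], [0.4912, 0.0811, 0.115], [0.5059, 0.0137, 0.115]] [0.4899 0.0455 0.115 ]
lid corners [[0.472, -0.1, 0.115], [0.413, 0.172, 0.115]]
n 453 len 0.12450573330339909 eye [ 0.5514 -0.2461  0.0158] crook [ 0.5332 -0.3302  0.0216]
L 0.08611799548909138 yaw -1.7837267859862922 origin [ 0.5454 -0.2735]
glove [[0.592, -0.344, 0.075], [0.682, -0.339, 0.075], [0.611, -0.353, 0.075]]
```

```bash
cat > pick.py <<'E'
from h import *
th=.215;ex=np.array([np.cos(th),np.sin(th),0]);ey=np.array([-np.sin(th),np.cos(th),0]);Z=np.array([0,0,1.])
leg=np.array([.4892,.0455,0])+.022*ey
manip.command_gripper(.045)
o=np.array([.5454,-.2735,0]);q=down(-1.784+np.pi)
manip.move_to(o+.09*Z,q)
print(manip.move_linear(o+.0035*Z,v=.08,stop_force=8),manip.state()["tcp_pos"].round(4))
manip.command_gripper(0,f_grip=60);s=manip.state();print("gap",s["finger_gap"],s["gripper_force"],s["tcp_pos"].round(4))
manip.move_linear(o+.2*Z,v=.2);s=manip.state();print("gap",s["finger_gap"],s["force"].round(2))
start=leg+.103*ex
manip.move_to(start+.2*Z,down(th))
manip.move_linear(start+.126*Z,v=.15);manip.dwell(.3)
s=manip.state();print(s["force"].round(2),s["tcp_pos"].round(4),s["time_s"],s["joint_pos"].round(2))
cv2.imwrite("pics/w4.png",get_image("wrist"));cv2.imwrite("pics/t4.png",get_image("top"));cv2.imwrite("pics/s4.png",get_image("scene"))
a=cv2.imread("pics/t4.png")[150:240,220:380];b=cv2.imread("pics/s4.png")[150:310,200:380]
cv2.imwrite("pics/c4.png",np.hstack([cv2.resize(a,(400,225)),cv2.resize(b,(400,356))[:225]]) if 0 else np.vstack([cv2.resize(a,(530,298)),cv2.resize(cv2.imread("pics/w4.png"),(530,300))]))
E
python3 pick.py
```

```text
False [ 0.546  -0.2738  0.0042]
gap 0.015330570137520216 59.61768351495266 [ 0.5454 -0.2735  0.0036]
gap 0.01507379100013554 [-0.12  0.38 -2.7 ]
[ 1.35 -0.3  -2.45] [0.5858 0.089  0.1271] 20.7167 [ 0.02  0.23  1.7  -0.    1.21  1.37]
```

View pics/c4.png

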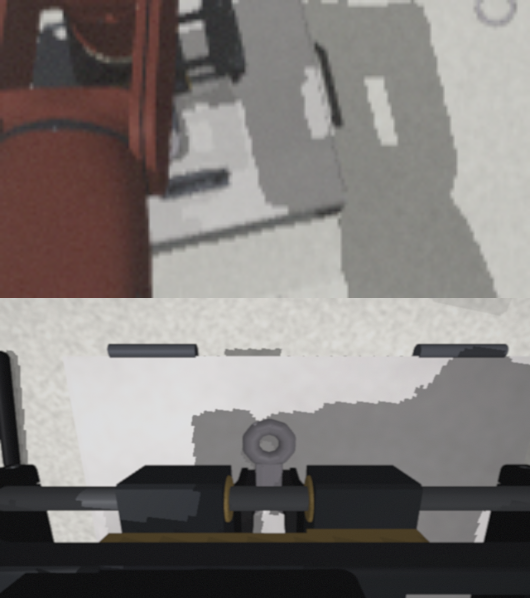

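The hook is held straight, with its eye centred between the fingers. The top view shows the crook just short of the staple's left leg. Now I'll probe the leg with the crook tip.

```bash
cat > probe.py <<'E'
from h import *
th=.215;ex=np.array([np.cos(th),np.sin(th),0]);ey=np.array([-np.sin(th),np.cos(th),0]);Z=np.array([0,0,1.])
leg=np.array([.4892,.0455,0])+.022*ey
p=leg+.126*Z
b=manip.move_linear(p+.072*ex,v=.01,stop_force=3);s=manip.state()
print(b,s["force"].round(2),"dist ex,ey",(s["tcp_pos"]-leg)@ex,(s["tcp_pos"]-leg)@ey,s["time_s"])
manip.move_linear(p+.1*ex,v=.1);s=manip.state();print(s["force"].round(2),(s["tcp_pos"]-leg)@ex)
E
python3 probe.py
```

```text
True [ 3.73  1.07 -1.2 ] dist ex,ey 0.08367545324702866 1.1776204258912458e-05 22.75
[-0.3   0.23 -2.33] 0.09962820285478885
```

```bash
cat > snap.py <<'E'
from h import *
th=.215;ex=np.array([np.cos(th),np.sin(th),0]);ey=np.array([-np.sin(th),np.cos(th),0]);Z=np.array([0,0,1.])
leg=np.array([.4892,.0455,0])+.022*ey
T=lambda d,e:leg+.126*Z+d*ex+e*ey
D=.0475
manip.move_linear(T(.1,.045),v=.15);manip.move_linear(T(D,.045),v=.12);manip.move_linear(T(D,.030),v=.06);manip.dwell(.3)
f0=manip.state()["force"]
for e in np.arange(.028,-.0001,-.0015):
    b=manip.move_linear(T(D,e),v=.02,stop_force=7);s=manip.state();f=s["force"]-f0;x=s["tcp_pos"]-leg
    print(round(e*1e3,1),b,"fx %.1f fy %.1f fz %.1f"%(f@ex,f@ey,f[2]),"d %.1f e %.1f"%(x@ex*1e3,x@ey*1e3))
    if np.linalg.norm(f)>15:print("STOP");break
print(s["time_s"])
E
python3 snap.py
```

```text
28.0 False fx 0.5 fy -0.6 fz -1.4 d 47.5 e 27.9
26.5 False fx -0.1 fy -0.4 fz -0.6 d 47.5 e 26.4
25.0 False fx 0.7 fy -0.5 fz -1.4 d 47.5 e 24.9
23.5 False fx 0.7 fy 0.3 fz -0.6 d 47.5 e 23.4
22.0 False fx 0.9 fy 2.5 fz -0.7 d 47.6 e 22.5
20.5 False fx 1.7 fy 3.6 fz -1.4 d 47.7 e 20.7
19.0 False fx 3.3 fy 3.7 fz -1.0 d 47.8 e 19.0
17.5 False fx 2.3 fy 3.3 fz -1.4 d 47.7 e 17.4
16.0 False fx 3.1 fy 3.6 fz -0.4 d 47.6 e 16.0
14.5 False fx 2.8 fy 3.7 fz -0.6 d 47.4 e 14.5
13.0 False fx 2.1 fy 5.2 fz -0.4 d 47.3 e 13.1
11.5 False fx 0.7 fy 5.8 fz -0.3 d 47.1 e 11.7
10.0 False fx 0.7 fy 5.5 fz 0.1 d 47.0 e 10.3
8.5 False fx 0.4 fy 4.9 fz -0.9 d 47.1 e 8.9
7.0 False fx 1.4 fy 5.7 fz -1.1 d 47.2 e 7.3
5.5 False fx 1.8 fy 5.3 fz -0.6 d 47.3 e 5.8
4.0 False fx 2.0 fy 5.2 fz -1.4 d 47.5 e 4.3
2.5 False fx 3.2 fy 5.3 fz -1.7 d 47.8 e 2.7
1.0 False fx 2.2 fy 5.1 fz -1.1 d 48.0 e 1.1
29.5583
```

The gate is almost fully open with the leg at hook y of about 1 mm, so the leg should now slip past the gate tip as the hook is drawn back.

```bash
cat > seat.py <<'E'
from h import *
th=.215;ex=np.array([np.cos(th),np.sin(th),0]);ey=np.array([-np.sin(th),np.cos(th),0]);Z=np.array([0,0,1.])
leg=np.array([.4892,.0455,0])+.022*ey
T=lambda d,e:leg+.126*Z+d*ex+e*ey
for d,e in((.0480,0),(.0490,-.001),(.0505,-.001),(.052,-.001),(.054,-.001),(.056,-.0005),(.058,0),(.060,0),(.062,0),(.064,0)):
    b=manip.move_linear(T(d,e),v=.02,stop_force=6);s=manip.state();f=s["force"];x=s["tcp_pos"]-leg
    print(d,e,b,"fx %.1f fy %.1f fz %.1f"%(f@ex,f@ey,f[2]),"d %.1f e %.1f"%(x@ex*1e3,x@ey*1e3))
    if b or np.hypot(f[0],f[1])>12:print("STOP");break
print(s["time_s"])
E
python3 seat.py
```

```text
0.048 0 False fx 3.9 fy 3.2 fz -1.8 d 48.9 e -0.3
0.049 -0.001 False fx 4.3 fy 2.8 fz -2.5 d 50.6 e -1.8
0.0505 -0.001 False fx -0.6 fy -0.3 fz -2.0 d 50.0 e -1.7
0.052 -0.001 False fx 0.3 fy 1.7 fz -2.0 d 51.7 e -1.2
0.054 -0.001 False fx -0.3 fy -0.2 fz -2.8 d 54.1 e -1.0
0.056 -0.0005 False fx -0.1 fy 0.5 fz -1.5 d 56.1 e -0.5
0.058 0 False fx -0.8 fy -0.0 fz -2.7 d 58.1 e 0.0
0.06 0 False fx 0.4 fy 0.4 fz -1.2 d 60.1 e -0.0
0.062 0 False fx 0.1 fy 0.3 fz -1.9 d 62.1 e -0.0
0.064 0 False fx 0.1 fy 0.6 fz -2.0 d 64.1 e -0.0
32.0583
```

The force dropped as the gate snapped behind the leg. Now the tug, by feel.

```bash
cat > tug.py <<'E'
from h import *
th=.215;ex=np.array([np.cos(th),np.sin(th),0]);ey=np.array([-np.sin(th),np.cos(th),0]);Z=np.array([0,0,1.])
leg=np.array([.4892,.0455,0])+.022*ey
T=lambda d,e:leg+.126*Z+d*ex+e*ey
def F(n=6):
    a=[]
    for _ in range(n):manip.dwell(.02);a.append(manip.state()["force"])
    return np.mean(a,0)
f0=F();d=.0640;h=0;t0=None
while d<.080:
    f=F()-f0;P=-f@ex;x=manip.state()["tcp_pos"]-leg;t=manip.state()["time_s"]
    print("d %.2f P %.1f fy %.1f act %.1f %.1f t %.2f"%(d*1e3,P,f@ey,x@ex*1e3,x@ey*1e3,t))
    if P>13.2 and t0 is None:t0=t
    if t0 and t-t0>1.2:break
    if P>16.5:d-=.0004
    elif P<14:d+=.0005 if P<3 else float(np.clip((14.7-P)*.0001,.0001,.0005))
    else:continue
    manip.move_linear(T(d,0),v=.01)
manip.dwell(.05)
E
python3 tug.py
```

```text
d 64.00 P -0.0 fy -0.3 act 63.9 0.0 t 32.26
d 64.50 P 0.1 fy -0.2 act 64.5 -0.0 t 32.61
d 65.00 P 0.4 fy -0.2 act 65.0 0.0 t 32.96
d 65.50 P -0.3 fy 0.3 act 65.5 -0.0 t 33.31
d 66.00 P 0.9 fy 0.2 act 65.9 0.0 t 33.66
d 66.50 P 2.7 fy -0.2 act 66.1 0.1 t 34.01
d 67.00 P 5.7 fy 0.0 act 66.2 0.1 t 34.36
d 67.50 P 6.5 fy -0.3 act 66.3 0.1 t 34.71
d 68.00 P 7.8 fy -0.5 act 66.3 0.1 t 35.06
d 68.50 P 9.1 fy -0.0 act 66.4 0.2 t 35.41
d 69.00 P 10.5 fy -0.7 act 66.4 0.1 t 35.76
d 69.42 P 11.2 fy -0.4 act 66.5 0.2 t 36.11
d 69.77 P 11.8 fy -0.1 act 66.5 0.2 t 36.46
d 70.06 P 12.5 fy -0.7 act 66.5 0.2 t 36.81
d 70.27 P 12.9 fy -0.6 act 66.5 0.2 t 37.16
d 70.45 P 13.8 fy -0.9 act 66.5 0.2 t 37.51
d 70.55 P 13.7 fy -0.4 act 66.5 0.2 t 37.86
d 70.65 P 14.1 fy -0.9 act 66.5 0.2 t 38.21
d 70.65 P 14.0 fy -0.3 act 66.5 0.2 t 38.31
d 70.65 P 14.2 fy -0.5 act 66.6 0.2 t 38.41
d 70.65 P 14.2 fy -0.6 act 66.5 0.2 t 38.51
d 70.65 P 14.0 fy -1.2 act 66.5 0.2 t 38.61
d 70.65 P 13.7 fy -0.5 act 66.5 0.2 t 38.71
```

The tug held at 14 N for over a second. Next I ease off, lower the hook to the lid and release.

```bash
cat > rel.py <<'E'
from h import *
th=.215;ex=np.array([np.cos(th),np.sin(th),0]);ey=np.array([-np.sin(th),np.cos(th),0]);Z=np.array([0,0,1.])
leg=np.array([.4892,.0455,0])+.022*ey
T=lambda d,e,z=.126:leg+z*Z+d*ex+e*ey
manip.move_linear(T(.066,0),v=.02);manip.move_linear(T(.058,0),v=.03)
b=manip.move_linear(T(.058,0,.117),v=.01,stop_force=2.5);s=manip.state();print(b,s["tcp_pos"][2],s["force"].round(1))
manip.command_gripper(.04);manip.dwell(.2)
p=s["tcp_pos"].copy();p[2]=.22;manip.move_linear(p,v=.08)
manip.move_linear(p-.02*ex*0+np.array([0.08,0,.05]),v=.2)
manip.move_to(np.array([.50,.09,.24])+.045*ex,down(th+np.pi));manip.dwell(.3)
m=camera_model("wrist");a=get_image("wrist");np.save("w5.npy",m["view"]);cv2.imwrite("pics/w5.png",a)
cv2.imwrite("pics/c5.png",cv2.resize(a[60:220,200:440],(780,520),interpolation=cv2.INTER_CUBIC));print(manip.state()["time_s"],manip.state()["force"].round(1))
E
python3 rel.py
```

```text
True 0.11848129039240322 [-1.2  0.2  4.6]
46.2333 [ 0.9 -0.2 -0.4]
```

View pics/c5.png

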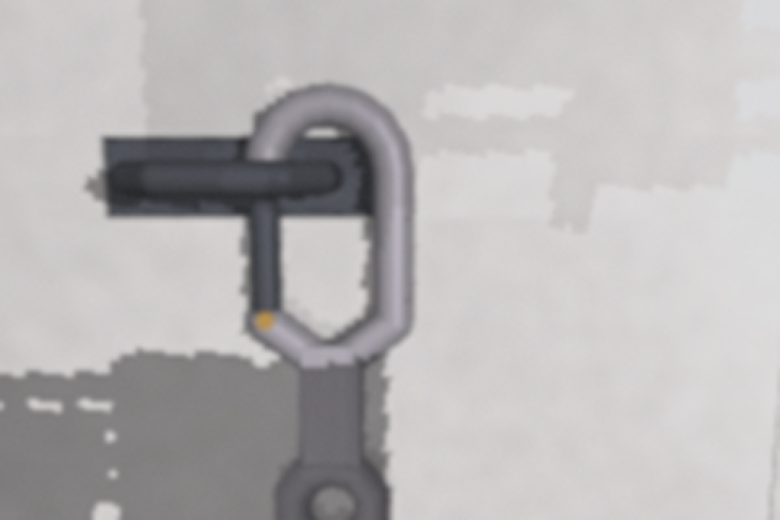

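The hook lies flat on the lid. The left leg at (335,178) is inside it, the gate at (264,255) is straight and shut, and the robot is clear.

```bash
python3 -c "
from station import manip
print(manip.job_done())"
```

```text
the job is handed in; nothing more can be done
None
```

The job is handed in at about 46 s: the lid is shut, the hook is snapped onto the staple's left leg, a tug held at about 14 N for over a second, and the hook was left flat on the lid with the gate shut.

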